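Unclip a battery pack and rack it

ROBOT

A 6-joint arm with a two-finger parallel gripper is mounted at the origin on the work surface. World frame = base frame: x ahead of the robot, y to its left, z up, the work surface at z = 0. Lengths are in m, angles in rad, forces in N, time in s.
With the tool pointing down it reaches from about 0.25 to 0.725 m from the base axis. Payload 4 kg.
Tool frame: the origin (TCP) lies midway between the tips of the shut fingers; the grasp point (between the pads) lies 19 mm behind it (bot.grip_depth is the distance from the TCP to the grasp point, in m); y points along the fingers, z is the direction in which the jaws open and shut, and the axes are right-handed (so a half turn about y gives the same grasp; the last joint's range is limited). The gripper opens to 85 mm and grips with 20 to 120 N. Pads are 22 mm wide; open, the fingers measure 114 mm over their backs; the gripper's body (76 mm by 85 mm) begins 54 mm behind the grasp point. The pads swing forward as they close: fully open they stand 13 mm farther back than shut.
Start: joints at [-1.284, 0.241, 0.005, 1.335, 0, 1.571], TCP at [0.141, -0.48, 0.231] pointing down, gripper open.
Joint ranges: [-2.72, 2.72], [-1.05, 1.87], [-1.09, 1.28], [-1.99, 2.15], [-1.42, 1.44], [-3.14, 3.14]. Speed limits (rad/s): [2.79, 2.79, 3.14, 3.14, 3.14, 3.14].

INTERFACE

Orientations are given as [roll, pitch, yaw] about the fixed x, y, z axes, in that order (R = Rz(yaw) Ry(pitch) Rx(roll)).
In Python, from rig import bot gives the robot as it stands.
- The arm moves only by the tool move_arm, never from a script. Its argument "targets" is a list of rows, each a list of 6 numbers: the shift along the world's x, y, z normalised to -1 to 1, where 1 is 500 mm, then the turn, a rotation vector about the world's x, y, z normalised to -1 to 1, where 1 is 180 degrees. A call has 1 to 10 rows; each row shifts and turns the pose as measured when the row begins; what a row does not reach is not made up. A row lasts 1/8 s, in which the tool goes at most 62.5 mm and 10.7 degrees, less where a joint would pass 70% of its speed; a pose out of reach is approached as far as the arm can. A call with a number of a shift or a turn outside -1 to 1 is refused whole. A call with a gripper value outside its range is refused whole. "jaw" is the closure, from -1 (fully open) to 1 (shut), set as the call begins (left out, the last holds). The fingers move at their own pace and stop on an object; "grip_force" is the grip in N (left out, the last holds). Time passes only in rows, so rows that do not move let the fingers close. It gives the time, the measured TCP pose, the force and the opening at its end, in the units of the state.
- bot.get_obs(): the state, without advancing time (a new reading comes with each control period).
- bot.camera(name): name is "side" or "top" or "wrist"; returns the picture (420x560x3 uint8, blue, green, red); there is no depth.
- bot.camera_info(name): a dict with "vfov" (degrees; the focal length in pixels is half the picture's height over the tangent of half this angle, whatever the lens; pixels are square), "cx", "cy" (the principal point, pixels), "dist" ([k1, k2, p1, p2, k3] as OpenCV has them; the pictures are not rectified), "T" (4x4, takes a point from camera to world coordinates). Camera axes: x right, y up, looking along -z (the intrinsics and any distortion apply to the point x, -y, -z); pixel columns grow to the right and rows downward; lengths in m; the calibration is good to about 2 mm. A picture is of the moment at which its call begins: read the wrist's pose just before it. camera_info takes no time and is no camera call; for the wrist camera it gives the pose at the moment of the call.
- bot.close_job(): hands the job in, once; it reports no verdict.
Trained networks look in the newest picture that a camera, given by its name, has taken for a name from the list of things; names that differ only in an ending like _2 or _b are one class to them, and where a whole thing is asked for, a point or a joint stands for the part that bears it (a point fixed in the world has none). Each returns a list of dicts, best first, with "conf" (0 to 1); they miss things now and then, are a little off and sometimes report something else, mostly with a low value. They report only what shows in the picture. A call takes as long as a camera call. They do not tell look-alikes from the thing itself.
- bot.find_in(camera, label): "position" ([x, y, z] in m, in the coordinates of the camera as it stood for that picture, good to about 4 mm: the middle of the surface that is visible of it).
- bot.regions_of(camera, label): "mask" (420x560 bool, what is visible of it).
The state is a dict: "time_s": time; "qpos": joint angles; "dq": joint speeds; "joint_efforts": joint torques, N m; "eef_pos": TCP position; "eef_rot": TCP orientation; "contact_force": force on the tool from outside, world axes, zero at the start; "wrist_torque": the same for the moment, N m; "gripper_width": opening from 0.0 (shut) to 1.0 (fully open).
Only numpy, scipy, OpenCV 4.12 (cv2) and the standard library are available. Lean on these libraries where they do the work, as an engineer would, in place of code of your own. Each camera call takes 0.05 s, during which the arm holds its last target.

TASK

Pinch the two side tabs of the battery pack to release it from the glue dispenser's power base, lift it out and stand it on the rubber mat, letting go. Then take it by the grip on its top and lower it gently into the storage cradle, between the cheeks, standing upright and fully down on the cradle's floor. Do not tip the pack over, bang it down or push the other things on the bench about.

Things in the scene. Friction and masses are not known exactly. Their poses are not given: they have to be found in the camera images.
- pack: Battery pack: upright grey plastic block 100 x 46 x 84 mm (x, y, z), black bands near its ends, 0.3 to 0.65 kg, two black ribbed tabs on its long sides (tab_a, tab_b) and a grip block on top (pack_grip). Origin: centre of its underside; z up. A half turn makes no difference. Catches hold it in the power base (2 mm play) unless both tabs are pinched in; it then lifts straight up, and is clear after 30 mm.
- pack_grip (a point): Middle of the top grip, a grey block 26 (x) x 26 (y) x 24 mm on the middle of the pack's top (z = 84 to 108 mm); this point lies at z = 96 mm, axes as the pack.
- tab_a (a joint): How far the tab on the pack's +y side is pressed in: 0 at rest, 0.007 (7 mm) fully in, catch free beyond 5.5 mm. The tab is a plate 44 mm wide (x), at z = 46 to 84 mm of the pack, outer face at y = 32 mm at rest, 25 mm fully in (still 2 mm proud of the pack's side: just squeeze to the stop). Spring about 3 N at first, 8 N fully in; it springs back when let go.
- tab_b (a joint): The same for the opposite tab, on the pack's -y side (outer face at y = -32 mm at rest). The two tabs measure 64 mm over their faces at rest and 50 mm when pinched.
- dock_floor (a point): Power base of the dispenser, fixed: a dark steel plate 160 x 120 mm with an open-topped pocket frame 128 x 98 mm, rim 40 mm above the bench. This point: centre of the pocket's floor, 10 mm above the bench; the pack starts standing on it, axes along the base's. The rim is level with z = 30 mm of the seated pack, below the tabs.
- mat_top (a point): Rubber mat, fixed, black, 170 x 170 x 4 mm: the centre of its upper face; x and y along its sides.
- cradle_floor (a point): Storage cradle, fixed, aluminium: centre of its floor's upper face, 8 mm above the bench; z up. Upright cheeks along x on both sides, 76 mm apart inside, flared at the top, about 78 mm high; low stops 112 mm apart inside at both x ends, 18 mm high. The pack stands with its length along x, either way round, 6 mm play on every side. No room for fingers on the tabs.
- screwdriver: Bystander: screwdriver lying on the bench, 170 mm long.
- tape: Bystander: paper tape roll lying flat, 84 mm across, 24 mm high.
- syringe: Bystander: clear glue syringe lying on the bench, about 165 mm long.
- angle: Bystander: dark folded sheet-metal angle, 100 x 60 x 45 mm.
- clamp: Bystander: black spring clamp lying flat, 155 mm long.
- primer: Bystander: white bottle, 52 mm across, 110 mm high, standing.
Things that resemble listed ones, but are neither listed nor needed, are in the scene too. Leave any turquoise look-alike of the pack alone.

How it is judged:
By the outcome, as a careful person would: the job done as asked, in the order asked, and still so for the second after the job is handed in, with the robot touching nothing.
It also fails if it takes over 61 s, if anything falls off the work surface, if the arm or the gripper's body presses on something with over 40 N, if the wrist force passes 120 N, or if a joint passes its speed limit or range.

## Working session

There is one attempt and no reset: what is moved stays moved. The work goes in short steps, Python scripts to look and compute and a tool call to move; the robot and the scene stay as the last step left them, time stands still between calls to the robot, and variables do not carry over. Pictures are saved under pics/ and viewed, and the job is handed in when it is done.

Besides the shell and the picture viewer there is one more tool, called after "Request:" as name(argument=value, ...) on one line, values as JSON. move_arm: Moves the arm, as the interface text tells. Its arguments: {"type":"object","properties":{"targets":{"type":"array","items":{"type":"array","items":{"type":"number","minimum":-1,"maximum":1}}},"jaw":{"type":"number"},"grip_force":{"type":"number"}},"required":["targets"]}

```bash
ls; mkdir -p pics; python3 - <<'E'
from rig import bot
import cv2
o=bot.get_obs(); print(o)
for n in ("top","side","wrist"):
    cv2.imwrite(f"pics/{n}0.png",bot.camera(n)); i=bot.camera_info(n); print(n,i)
E
```

```text
pics
{'time_s': 0.0, 'qpos': array([-1.28400815e+00,  2.41419042e-01,  3.73121421e-03,  1.33515322e+00,
       -2.25898791e-05,  1.57079179e+00]), 'dq': array([-8.29571507e-04,  1.38431174e-03,  6.78147078e-04, -9.07415607e-04,
        9.51731918e-04, -8.15869823e-05]), 'joint_efforts': array([ 3.46980123e-04, -3.72321653e+01,  2.52405649e+01,  1.70132169e-02,
        3.12215416e-04,  2.27487874e-05]), 'eef_pos': array([ 0.14125736, -0.4789954 ,  0.23041256]), 'eef_rot': array([-1.57284105e+00, -2.25805479e-05, -2.85479989e+00]), 'contact_force': array([ 0.40095854, -0.20848316, -0.20853762]), 'wrist_torque': array([ 0.06797902, -0.02410158,  0.02838371]), 'gripper_width': 1.0023295205593994}
top {'vfov': 47.85607456441233, 'cx': 281.7555862370233, 'cy': 212.7573140101398, 'dist': array([0.04658611, 0.        , 0.        , 0.        , 0.        ]), 'T': array([[ 0.02170443,  0.99279408, -0.11785085,  0.41933894],
       [-0.99966812,  0.02318719,  0.01122502,  0.04555877],
       [ 0.01387677,  0.11756811,  0.99296786,  1.27186867],
       [ 0.        ,  0.        ,  0.        ,  1.        ]])}
side {'vfov': 44.4347759778106, 'cx': 278.02113654298915, 'cy': 205.27410995662714, 'dist': array([0.01627898, 0.        , 0.        , 0.        , 0.        ]), 'T': array([[ 0.99949765,  0.02523184, -0.0191783 ,  0.51449926],
       [-0.03101091,  0.65372476, -0.75609673, -0.88970877],
       [-0.00654038,  0.75631164,  0.65417882,  0.88611916],
       [ 0.        ,  0.        ,  0.        ,  1.        ]])}
wrist {'vfov': 63.89413082735852, 'cx': 280.46703248532816, 'cy': 212.18071206932694, 'dist': array([-0.01671157,  0.        ,  0.        ,  0.        ,  0.        ]), 'T': array([[ 0.2831835 ,  0.91578791,  0.28485015,  0.21272417],
       [-0.95906413,  0.27095   ,  0.08235347, -0.45876027],
       [-0.00176183, -0.2965107 ,  0.95502791,  0.37418971],
       [ 0.        ,  0.        ,  0.        ,  1.        ]])}
```

View pics/top0.png

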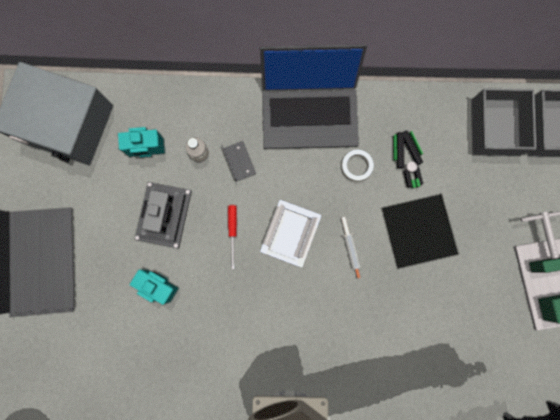

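View pics/side0.png

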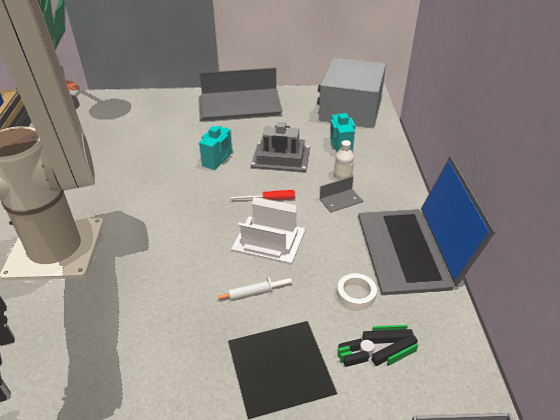

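```bash
cat > h.py <<'E'
from rig import bot
import numpy as np, cv2
def K(i):
    f=210/np.tan(np.radians(i['vfov']/2)); return np.array([[f,0,i['cx']],[0,f,i['cy']],[0,0,1]])
def ray(i,uv):
    p=cv2.undistortPoints(np.array(uv,float).reshape(-1,1,2),K(i),i['dist']).reshape(-1,2)
    d=np.c_[p[:,0],-p[:,1],-np.ones(len(p))]@i['T'][:3,:3].T
    return i['T'][:3,3],d
def at_z(i,uv,z):
    c,d=ray(i,uv); return c+d*((z-c[2])/d[:,2])[:,None]
def proj(i,P):
    P=np.atleast_2d(P); c=(P-i['T'][:3,3])@i['T'][:3,:3]; c=c*[1,-1,-1]
    return cv2.projectPoints(c,np.zeros(3),np.zeros(3),K(i),i['dist'])[0].reshape(-1,2)
def world(i,p): return i['T'][:3,:3]@np.array(p)+i['T'][:3,3]
E
python3 - <<'E'
from h import *
for n in ("top","side"):
    i=bot.camera_info(n); bot.camera(n)
    for l in ("pack","pack_grip","tab_a","dock_floor","mat_top","cradle_floor"):
        try: print(n,l,[(np.round(world(i,r['position']),4),round(r['conf'],2)) for r in bot.find_in(n,l)])
        except Exception as e: print(n,l,e)
E
```

```text
top pack [(array([0.7298, 0.3955, 0.0819]), 0.71), (array([0.371 , 0.3443, 0.0831]), 0.64), (array([0.5594, 0.3396, 0.092 ]), 0.62), (array([ 0.7331, -0.3093,  0.0235]), 0.37)]
top pack_grip [(array([0.7283, 0.3951, 0.0796]), 0.88), (array([0.5512, 0.3382, 0.0967]), 0.87), (array([0.3678, 0.3412, 0.0822]), 0.68)]
top tab_a [(array([0.3447, 0.3622, 0.0872]), 0.65), (array([0.7132, 0.4003, 0.0765]), 0.65), (array([0.7712, 0.404 , 0.0866]), 0.51), (array([0.5621, 0.377 , 0.0906]), 0.42), (array([0.3885, 0.3317, 0.0856]), 0.42)]
top dock_floor [(array([0.543 , 0.317 , 0.0241]), 0.6), (array([0.7084, 0.1521, 0.0014]), 0.41)]
top mat_top [(array([ 0.5315, -0.3452,  0.0052]), 0.59)]
top cradle_floor [(array([0.5135, 0.0067, 0.0108]), 0.66)]
side pack [(array([0.3694, 0.3223, 0.0595]), 0.83), (array([0.5371, 0.1524, 0.0161]), 0.7), (array([0.556 , 0.3305, 0.0837]), 0.63), (array([0.7294, 0.3785, 0.077 ]), 0.63)]
side pack_grip [(array([0.3626, 0.3195, 0.0658]), 0.87), (array([0.5547, 0.3269, 0.089 ]), 0.84)]
side tab_a [(array([0.5524, 0.3156, 0.0738]), 0.65), (array([0.3847, 0.3324, 0.0563]), 0.65), (array([0.7123, 0.3885, 0.0606]), 0.65)]
side dock_floor [(array([0.5508, 0.3009, 0.0158]), 0.73), (array([0.5506, 0.3157, 0.071 ]), 0.53)]
side mat_top [(array([ 0.5271, -0.3486,  0.0043]), 0.56)]
side cradle_floor [(array([ 0.5188, -0.0193,  0.0307]), 0.72)]
```

```bash
python3 - <<'E'
import cv2
im=cv2.imread('pics/top0.png'); a=cv2.resize(im[170:260,120:210],(600,600),interpolation=cv2.INTER_CUBIC); cv2.imwrite('pics/t1.png',a)
a=cv2.resize(im[190:280,250:340],(600,600),interpolation=cv2.INTER_CUBIC); cv2.imwrite('pics/t2.png',a)
im=cv2.imread('pics/side0.png'); a=cv2.resize(im[110:180,230:330],(800,560),interpolation=cv2.INTER_CUBIC); cv2.imwrite('pics/s1.png',a)
E
```

```text
(no output)
```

View pics/t1.png

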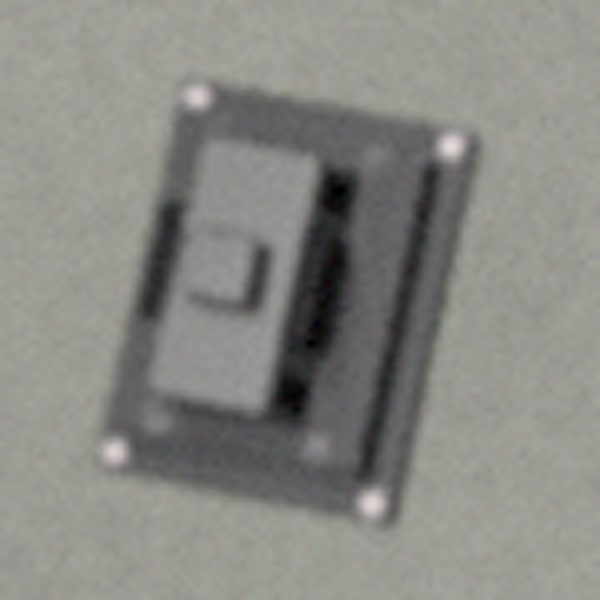

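View pics/t2.png

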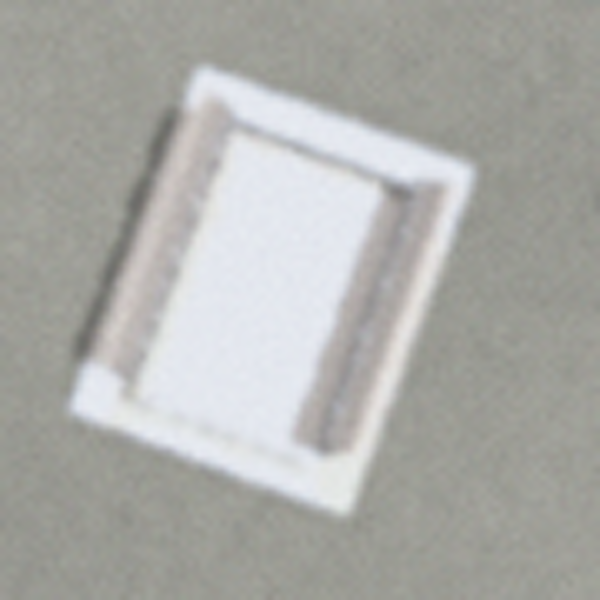

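View pics/s1.png

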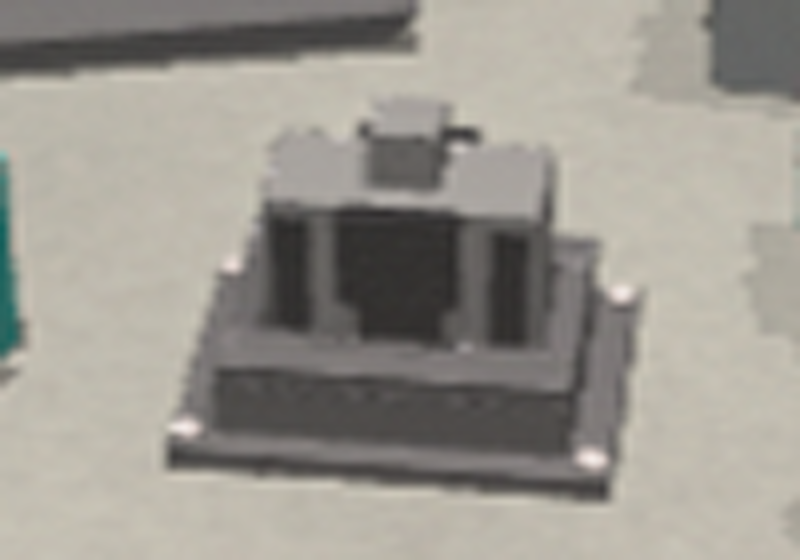

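```bash
python3 - <<'E'
from h import *
i=bot.camera_info('top')
def go(name,pts,off,z):
    uv=np.array(pts)*0.15+off-0.35
    P=at_z(i,uv,z); c=P.mean(0); d=(P[0]+P[1]-P[2]-P[3])/2; e=(P[1]+P[2]-P[0]-P[3])/2
    print(name,c.round(4),np.linalg.norm(d),np.linalg.norm(e),np.degrees(np.arctan2(d[1],d[0])),np.degrees(np.arctan2(e[0],-e[1])))
go('pack',[(205,140),(320,155),(268,412),(152,388)],[120,170],.094)
go('grip',[(198,232),(262,240),(245,308),(182,295)],[120,170],.118)
go('bolts',[(198,96),(452,147),(372,503),(115,453)],[120,170],.012)
go('cradle',[(205,65),(475,165),(350,515),(70,410)],[250,190],.008)
uv=[(443,195),(458,252),(397,268),(382,209)]
go('mat',(np.array(uv)+.35-0)/.15,[0,0],.004)
s=bot.camera_info('side')
sc=100/800
uv=np.array([(272,205),(548,213)])*sc+[230,110]
uv2=np.array([(395,97),(447,100),(440,136),(370,132)])*sc+[230,110]
P=at_z(s,uv,.094);print('side front edge',P.round(4),P.mean(0),np.linalg.norm(P[1]-P[0]),np.degrees(np.arctan2(*(P[1]-P[0])[1::-1])))
print('grip side',at_z(s,uv2,.118).mean(0))
E
```

```text
pack [0.5571 0.3476 0.094 ] 0.09645829723277895 0.04353750675116075 -8.577413509195157 -8.333663419472966
grip [0.5558 0.3469 0.118 ] 0.02471677940250203 0.023430060321023752 -10.928303937056842 -8.15396862340026
bolts [0.557 0.349 0.012] 0.14602787568390713 0.10365041615922019 -9.811710953887328 -9.964568425797893
cradle [0.516  0.0055 0.008 ] 0.1493207768042301 0.11770415687805644 -19.352585077667804 -19.18252340026713
mat [ 0.5298 -0.3409  0.004 ] 0.1695808058809675 0.15979801801671253 -74.87648212316536 -76.24150297046488
side front edge [[0.5078 0.3245 0.094 ]
 [0.6037 0.3155 0.094 ]] [0.55576996 0.3199788  0.094     ] 0.09632696793499185 -5.352955312220228
grip side [0.55774732 0.34179537 0.118     ]
```

Request:
move_arm(targets=[[0.05,0.1,0.03,0,0,0.05],[0.05,0.1,0.03,0,0,0.05]])

```text
time_s: 1.1
eef_pos: [0.1911, -0.3796, 0.2598]
eef_rot: [-1.573, 0.001, -2.537]
contact_force: [1.4, -0.3, 0.4]
gripper_width: 1.0
```

```bash
python3 - <<'E'
from h import *
o=bot.get_obs(); print(o['time_s'],o['qpos'].round(3),o['eef_pos'].round(4),o['eef_rot'].round(4))
E
```

```text
1.1 [-1.104  0.082 -0.112  1.379  0.     1.433] [ 0.1911 -0.3796  0.2598] [-1.5734e+00  5.0000e-04 -2.5371e+00]
```

Request:
move_arm(targets=[[0.055,0.11,0.005,0,0,0.058],[0.055,0.11,0.005,0,0,0.058],[0.055,0.11,0.005,0,0,0.058],[0.055,0.11,0.005,0,0,0.058],[0.055,0.11,0.005,0,0,0.058],[0.055,0.11,0.005,0,0,0.058],[0.055,0.11,0.005,0,0,0.058],[0.055,0.11,0.005,0,0,0.058],[0.055,0.11,0.005,0,0,0.058],[0.055,0.11,0.005,0,0,0.058]])

```text
time_s: 2.35
eef_pos: [0.4692, 0.1807, 0.2894]
eef_rot: [-1.558, -0.005, -0.662]
contact_force: [0.3, -0.2, -0.3]
gripper_width: 1.002
```

Request:
move_arm(targets=[[0.055,0.11,0.005,0,0,0.058],[0.055,0.11,0.005,0,0,0.058],[0.055,0.11,0.005,0,0,0.058],[0,0,0,0,0,0]])

```text
time_s: 2.85
eef_pos: [0.553, 0.3525, 0.2923]
eef_rot: [-1.56, -0.003, -0.095]
contact_force: [-0.5, -0.1, 0.6]
gripper_width: 0.998
```

```bash
python3 - <<'E'
from h import *
i=bot.camera_info('wrist'); im=bot.camera('wrist'); cv2.imwrite('pics/w1.png',im)
np.save('w1T.npy',i['T'])
o=bot.get_obs(); print(o['time_s'],o['qpos'].round(3),o['eef_pos'].round(4),o['eef_rot'].round(4))
for l in ("pack","pack_grip","tab_a"):
    for r in bot.find_in('wrist',l): print(l,world(i,r['position']).round(4),round(r['conf'],2))
E
```

```text
2.9 [0.563 0.557 0.637 1.641 0.006 0.66 ] [0.5523 0.3506 0.2939] [-1.5601 -0.0037 -0.0977]
pack [0.5478 0.3482 0.0942] 0.78
pack [0.3929 0.3588 0.0815] 0.73
pack_grip [0.3925 0.358  0.0853] 0.87
pack_grip [0.7209 0.3995 0.0841] 0.85
pack_grip [0.5496 0.3495 0.0949] 0.71
tab_a [0.5581 0.3754 0.0984] 0.96
tab_a [0.7098 0.3992 0.0706] 0.85
tab_a [0.3979 0.3407 0.0865] 0.71
tab_a [0.5451 0.3241 0.0953] 0.64
```

View pics/w1.png

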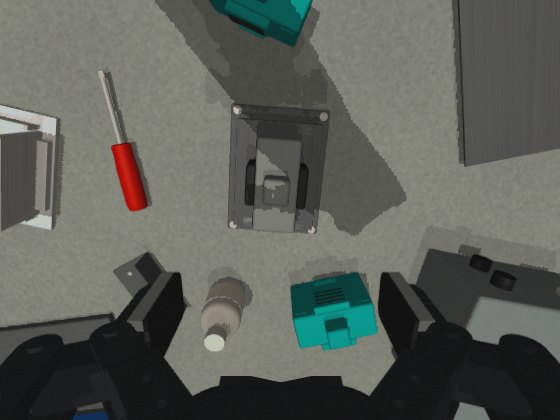

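```bash
python3 - <<'E'
import cv2
im=cv2.imread('pics/w1.png'); a=cv2.resize(im[95:245,205:355],(600,600),interpolation=cv2.INTER_CUBIC); cv2.imwrite('pics/w1z.png',cv2.convertScaleAbs(a,alpha=2))
E
```

```text
(no output)
```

View pics/w1z.png

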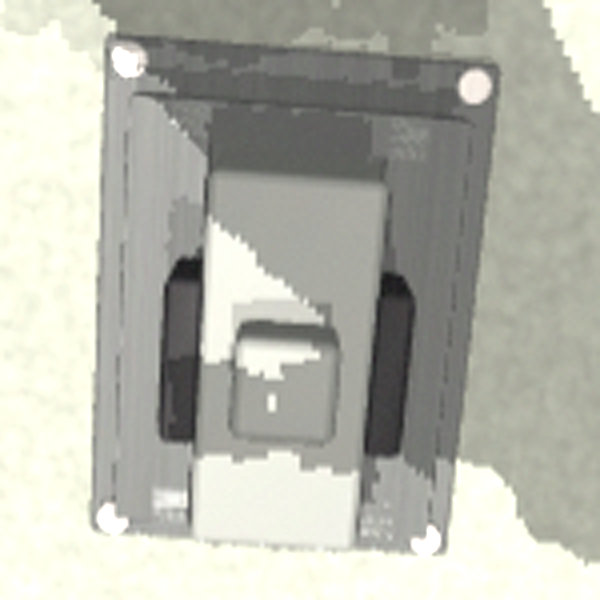

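```bash
python3 - <<'E'
from h import *
i=bot.camera_info('wrist'); i['T']=np.load('w1T.npy')
def go(name,pts,z,off=(205,95),s=.25):
    uv=(np.array(pts)+.5)*s+off-.5
    P=at_z(i,uv,z); c=P.mean(0); d=-(P[0]+P[1]-P[2]-P[3])/2; e=(P[1]+P[2]-P[0]-P[3])/2
    print(name,c.round(4),np.linalg.norm(d),np.linalg.norm(e),np.degrees(np.arctan2(d[1],d[0])),np.degrees(np.arctan2(-e[0],e[1])))
go('top',[(210,175),(388,185),(357,548),(193,538)],.094)
go('grip',[(238,337),(340,342),(332,440),(232,438)],.118)
go('tabs',[(166,275),(414,293),(402,457),(160,440)],.094)
go('bolts',[(128,60),(475,87),(426,540),(112,517)],.012)
E
```

```text
top [0.5549 0.3492 0.094 ] 0.09661899339248622 0.044419967349682 -9.348062989778095 -9.029518876076075
grip [0.5545 0.349  0.118 ] 0.02489276410753408 0.024511076750107375 -9.589843122639842 -7.623584467754649
tabs [0.5546 0.349  0.094 ] 0.043783677089849864 0.06376036133705033 -8.727474090185936 -9.771999516276102
bolts [0.5556 0.3486 0.012 ] 0.1464413603775415 0.1051767991018289 -9.722964050375266 -9.927735879541702
```

Request:
move_arm(targets=[[0.005,-0.003,-0.05,-0.0034,0.001,-0.0217],[0,0,-0.06,0,0,0],[0,0,-0.06,0,0,0],[0,0,-0.06,0,0,0],[0,0,0,0,0,0]], jaw=-1)

```text
time_s: 3.68
eef_pos: [0.5534, 0.3375, 0.1918]
eef_rot: [-1.56, -0.017, -0.184]
contact_force: [0.4, -0.8, -0.4]
gripper_width: 1.002
```

```bash
python3 - <<'E'
from h import *
i=bot.camera_info('wrist'); im=bot.camera('wrist'); cv2.imwrite('pics/w2.png',im)
np.save('w2T.npy',i['T'])
o=bot.get_obs(); print(o['time_s'],o['qpos'].round(3),o['eef_pos'].round(4),o['eef_rot'].round(4))
E
```

```text
3.725 [ 0.549  0.541  0.354  1.36  -0.003  0.733] [0.5545 0.3382 0.1941] [-1.5572 -0.0197 -0.1836]
```

View pics/w2.png

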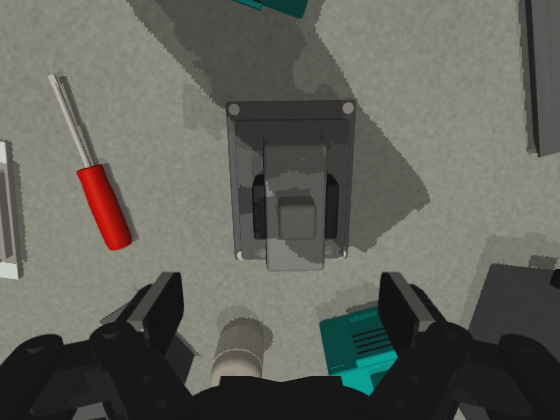

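```bash
cat > d.py <<'E'
import sys
from h import *
from scipy.spatial.transform import Rotation as R
def d(x,y,z,yaw):
    o=bot.get_obs(); p=o['eef_pos']; c=R.from_euler('xyz',o['eef_rot']); t=R.from_euler('xyz',[-np.pi/2,0,yaw])
    print('t',round(o['time_s'],2),'pos',p.round(4),'rot',o['eef_rot'].round(4),'F',o['contact_force'].round(1),'T',o['wrist_torque'].round(2),'w',round(o['gripper_width'],3),'q6',o['qpos'][5].round(2))
    print('delta',((np.array([x,y,z])-p)/.5).round(4),((t*c.inv()).as_rotvec()/np.pi).round(4))
d(*map(float,sys.argv[1:5]))
E
python3 d.py .5548 .349 .15 -.166
```

```text
t 3.73 pos [0.5545 0.3382 0.1941] rot [-1.5572 -0.0197 -0.1836] F [ 0.4 -0.   0.9] T [ 0.02 -0.04 -0.01] w 0.999 q6 0.73
delta [ 0.0005  0.0215 -0.0882] [-0.0032  0.0069  0.0056]
```

Request:
move_arm(targets=[[0.001,0.0215,-0.01,-0.003,0.007,0.0056],[0,0,0,0,0,0],[0,0,-0.03,0,0,0],[0,0,-0.03,0,0,0],[0,0,0,0,0,0]])

```text
time_s: 4.35
eef_pos: [0.5573, 0.3477, 0.1663]
eef_rot: [-1.562, -0.01, -0.17]
contact_force: [0.1, 0.7, -0.1]
gripper_width: 1.0
```

```bash
python3 d.py .5548 .349 .13 -.166
```

```text
t 4.35 pos [0.5573 0.3477 0.1663] rot [-1.5623 -0.0095 -0.1696] F [ 0.1  0.7 -0.1] T [ 0.    0.05 -0.01] w 1.0 q6 0.73
delta [-0.0051  0.0025 -0.0726] [-0.0022  0.0034  0.0011]
```

Request:
move_arm(targets=[[-0.004,0.0025,-0.02,-0.002,0.0034,0.001],[0,0,-0.02,0,0,0],[0,0,-0.02,0,0,0],[0,0,0,0,0,0]])

```text
time_s: 4.85
eef_pos: [0.5547, 0.3488, 0.1333]
eef_rot: [-1.572, 0.002, -0.166]
contact_force: [-0.4, -0.2, 0.5]
gripper_width: 0.999
```

```bash
python3 d.py .5548 .349 .10 -.166; python3 - <<'E'
from h import *
i=bot.camera_info('wrist'); im=bot.camera('wrist'); np.save('w3T.npy',i['T'])
# predicted pack outlines
c,s=np.cos(-.166),np.sin(-.166)
def W(p): p=np.array(p,float); return np.c_[.5548+c*p[:,0]-s*p[:,1],.349+s*p[:,0]+c*p[:,1],.01+p[:,2]]
for z,a,b,col in((84,50,23,(0,0,255)),(108,13,13,(0,255,0)),(84,22,32,(255,0,0))):
    q=np.array([(a,b,z),(a,-b,z),(-a,-b,z),(-a,b,z)])/1000
    cv2.polylines(im,[(proj(i,W(q))).round().astype(int).reshape(-1,1,2)],True,col,1)
cv2.imwrite('pics/w3.png',im)
E
```

```text
t 4.85 pos [0.5547 0.3488 0.1333] rot [-1.5719  0.0019 -0.1663] F [-0.4 -0.2  0.5] T [ 0.07  0.03 -0.01] w 0.999 q6 0.73
delta [ 0.0002  0.0004 -0.0666] [ 0.0003 -0.0006  0.0001]
```

View pics/w3.png

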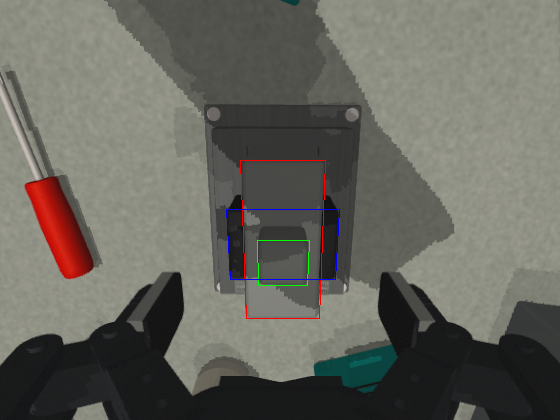

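Request:
move_arm(targets=[[0,0,-0.025,0,0,0],[0,0,-0.025,0,0,0],[0,0,-0.025,0,0,0],[0,0,0,0,0,0]])

```text
time_s: 5.4
eef_pos: [0.555, 0.349, 0.0939]
eef_rot: [-1.571, 0.001, -0.166]
contact_force: [-0.9, 0.3, 0.3]
gripper_width: 1.004
```

```bash
python3 d.py .5548 .349 .056 -.166
```

```text
t 5.4 pos [0.555  0.349  0.0939] rot [-1.571e+00  8.000e-04 -1.662e-01] F [-0.9  0.3  0.3] T [0.02 0.   0.07] w 1.004 q6 0.73
delta [-0.0004  0.0001 -0.0758] [ 0.     -0.0003  0.0001]
```

Request:
move_arm(targets=[[0,0,-0.025,0,0,0],[0,0,-0.025,0,0,0],[0,0,-0.025,0,0,0],[0,0,0,0,0,0]])

```text
time_s: 5.9
eef_pos: [0.5549, 0.3489, 0.0536]
eef_rot: [-1.571, 0.001, -0.166]
contact_force: [-0.7, -0.3, 0.6]
gripper_width: 1.003
```

```bash
python3 d.py .5548 .349 .056 -.166;  python3 - <<'E'
from h import *
cv2.imwrite('pics/w4.png',bot.camera('wrist')); im=bot.camera('side');cv2.imwrite('pics/s4.png',cv2.resize(im[90:190,220:340],(720,600)))
E
```

```text
t 5.9 pos [0.5549 0.3489 0.0536] rot [-1.5711e+00  1.0000e-03 -1.6630e-01] F [-0.7 -0.3  0.6] T [ 0.03 -0.02  0.01] w 1.003 q6 0.73
delta [-0.0002  0.0002  0.0048] [ 0.0001 -0.0003  0.0001]
```

View pics/w4.png

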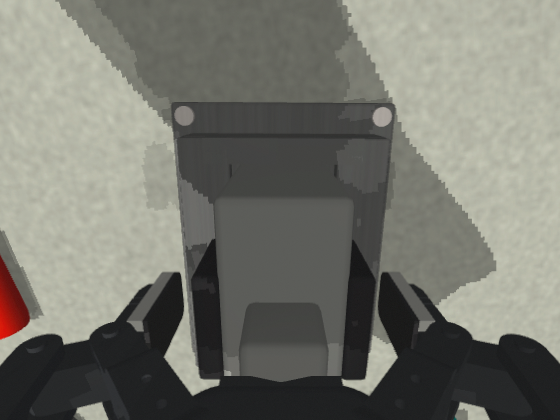

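View pics/s4.png

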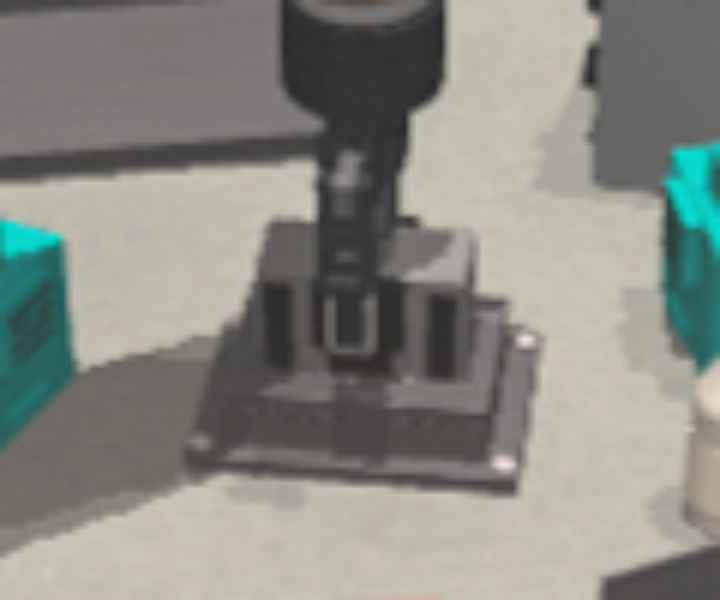

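Request:
move_arm(targets=[[0,0,0.003,0,0,0],[0,0,0,0,0,0],[0,0,0,0,0,0],[0,0,0,0,0,0],[0,0,0,0,0,0],[0,0,0,0,0,0]], jaw=0.6, grip_force=50)

```text
time_s: 6.75
eef_pos: [0.5576, 0.3503, 0.0607]
eef_rot: [-1.566, -0.005, -0.167]
contact_force: [0.4, -0.0, 0.7]
gripper_width: 0.533
```

```bash
python3 d.py .5548 .349 .056 -.166
```

```text
t 6.75 pos [0.5576 0.3503 0.0607] rot [-1.5657 -0.0053 -0.1667] F [ 0.4 -0.   0.7] T [-0.12  0.15  0.03] w 0.533 q6 0.73
delta [-0.0055 -0.0027 -0.0093] [-0.0013  0.0019  0.0002]
```

Request:
move_arm(targets=[[0,0,0,0,0,0],[0,0,0,0,0,0],[0,0,0,0,0,0]])

```text
time_s: 7.12
eef_pos: [0.5576, 0.3504, 0.0606]
eef_rot: [-1.566, -0.005, -0.167]
contact_force: [-0.2, -0.3, 0.9]
gripper_width: 0.533
```

```bash
python3 d.py .5548 .349 .056 -.166;  python3 - <<'E'
from h import *
cv2.imwrite('pics/w5.png',bot.camera('wrist'))
E
```

```text
t 7.12 pos [0.5576 0.3504 0.0606] rot [-1.5658 -0.0053 -0.1666] F [-0.2 -0.3  0.9] T [-0.15  0.12 -0.01] w 0.533 q6 0.73
delta [-0.0055 -0.0028 -0.0093] [-0.0013  0.0019  0.0002]
```

View pics/w5.png

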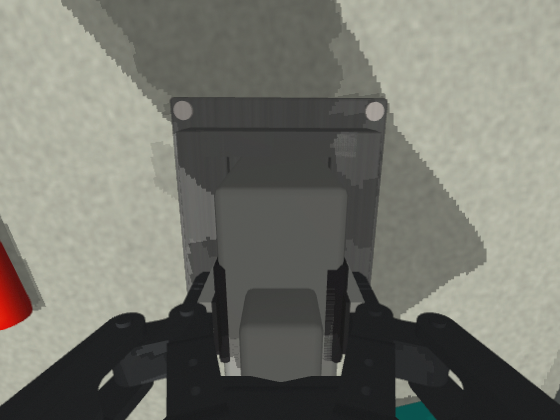

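Request:
move_arm(targets=[[0,0,0.01,0,0,0],[0,0,0.012,0,0,0],[0,0,0.012,0,0,0],[0,0,0.012,0,0,0],[0,0,0,0,0,0]])

```text
time_s: 7.8
eef_pos: [0.5562, 0.3498, 0.083]
eef_rot: [-1.568, -0.002, -0.166]
contact_force: [-0.4, -1.1, -3.4]
gripper_width: 0.531
```

```bash
python3 d.py .5548 .349 .13 -.166;  python3 - <<'E'
from h import *
cv2.imwrite('pics/w6.png',bot.camera('wrist'))
E
```

```text
t 7.8 pos [0.5562 0.3498 0.083 ] rot [-1.5681 -0.002  -0.1664] F [-0.4 -1.1 -3.4] T [ 0.03 -0.01 -0.01] w 0.531 q6 0.73
delta [-0.0028 -0.0016  0.0939] [-0.0007  0.0008  0.0001]
```

View pics/w6.png

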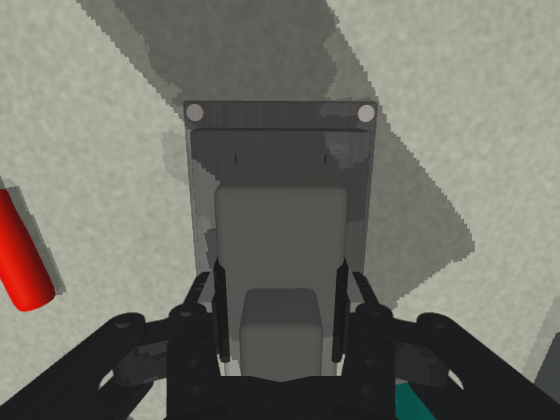

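Request:
move_arm(targets=[[0,0,0.02,0,0,0],[0,0,0.03,0,0,0],[0,0,0.05,0,0,0],[0,0,0.05,0,0,0],[0,0,0.05,0,0,0],[0,0,0.04,0,0,0],[0,0,0,0,0,0]])

```text
time_s: 8.72
eef_pos: [0.556, 0.3497, 0.2124]
eef_rot: [-1.566, -0.005, -0.166]
contact_force: [-0.2, -0.5, -3.2]
gripper_width: 0.536
```

```bash
python3 d.py .53 -.341 .20 -.336
```

```text
t 8.72 pos [0.556  0.3497 0.2124] rot [-1.5655 -0.0048 -0.1664] F [-0.2 -0.5 -3.2] T [-0.   -0.06  0.01] w 0.536 q6 0.73
delta [-0.052  -1.3814 -0.0249] [-0.0012  0.0019 -0.054 ]
```

Request:
move_arm(targets=[[-0.001,-0.03,0,0,0,-0.003],[-0.002,-0.06,0,0,0,-0.003],[-0.003,-0.08,0,0,0,-0.003],[-0.003,-0.08,0,0,0,-0.003],[-0.003,-0.08,0,0,0,-0.003],[-0.003,-0.08,0,0,0,-0.003],[-0.003,-0.08,0,0,0,-0.003],[-0.003,-0.08,0,0,0,-0.003],[-0.003,-0.08,0,0,0,-0.003],[-0.003,-0.08,0,0,0,-0.003]])

```text
time_s: 9.98
eef_pos: [0.5307, -0.0339, 0.2012]
eef_rot: [-1.578, 0.011, -0.266]
contact_force: [0.1, -0.6, -2.6]
gripper_width: 0.527
```

```bash
python3 d.py .53 -.341 .20 -.336
```

```text
t 9.97 pos [ 0.5307 -0.0339  0.2012] rot [-1.5785  0.0114 -0.2665] F [ 0.1 -0.6 -2.6] T [ 0.04 -0.08  0.04] w 0.527 q6 0.21
delta [-0.0014 -0.6142 -0.0024] [ 0.0013 -0.0042 -0.0222]
```

Request:
move_arm(targets=[[0,-0.08,0,0,-0.001,-0.003],[0,-0.08,0,0,-0.001,-0.003],[0,-0.08,0,0,-0.001,-0.003],[0,-0.08,0,0,-0.001,-0.003],[0,-0.08,0,0,-0.001,-0.003],[0,-0.08,0,0,-0.001,-0.003],[0,-0.06,0,0,0,-0.002],[0,-0.03,0,0,0,-0.001],[0,-0.01,0,0,0,0],[0,0,0,0,0,0]])

```text
time_s: 11.22
eef_pos: [0.5148, -0.3381, 0.1909]
eef_rot: [-1.573, 0.014, -0.348]
contact_force: [0.2, 0.6, -3.2]
gripper_width: 0.533
```

```bash
python3 d.py .53 -.341 .10 -.336;  python3 - <<'E'
from h import *
for n in('side','top'): cv2.imwrite(f'pics/{n}7.png',bot.camera(n))
i=bot.camera_info('top')
for r in bot.regions_of('top','mat_top'): 
    m=r['mask'].astype(np.uint8); q=cv2.minAreaRect(cv2.findContours(m,0,1)[0][0]); print(r['conf'],m.sum(),at_z(i,cv2.boxPoints(q),.004).round(3))
E
```

```text
t 11.22 pos [ 0.5148 -0.3381  0.1909] rot [-1.5728  0.014  -0.3479] F [ 0.2  0.6 -3.2] T [ 0.08 -0.07  0.03] w 0.533 q6 -0.23
delta [ 0.0305 -0.0057 -0.1817] [-0.0009 -0.0044  0.0038]
0.84 2944 [[ 0.592 -0.234  0.004]
 [ 0.639 -0.402  0.004]
 [ 0.468 -0.442  0.004]
 [ 0.422 -0.276  0.004]]
```

View pics/side7.png

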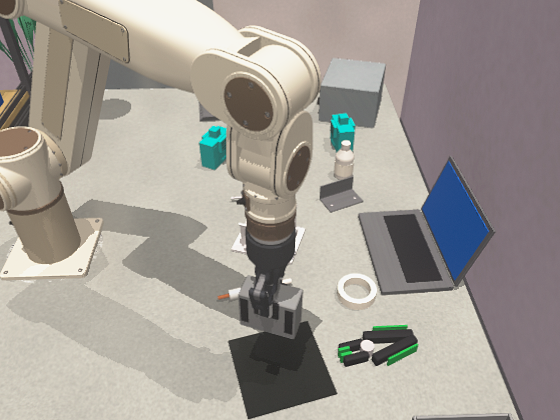

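Request:
move_arm(targets=[[0.03,-0.004,-0.02,-0.001,-0.0044,0.0038],[0,0,-0.04,0,0,0],[0,0,-0.04,0,0,0],[0,0,-0.04,0,0,0],[0,0,-0.03,0,0,0],[0,0,0,0,0,0]])

```text
time_s: 12.12
eef_pos: [0.5365, -0.3354, 0.102]
eef_rot: [-1.57, -0.007, -0.325]
contact_force: [-1.0, -0.1, -3.8]
gripper_width: 0.53
```

```bash
python3 d.py .53 -.34 .0547 -.336
```

```text
t 12.12 pos [ 0.5365 -0.3354  0.102 ] rot [-1.57   -0.0066 -0.3245] F [-1.  -0.1 -3.8] T [-0.01  0.05  0.03] w 0.53 q6 -0.24
delta [-0.013  -0.0093 -0.0945] [ 0.0005  0.0021 -0.0037]
```

Request:
move_arm(targets=[[-0.01,-0.008,-0.02,0.0005,0.002,-0.003],[0,0,-0.02,0,0,0],[0,0,-0.015,0,0,0],[0,0,-0.015,0,0,0],[0,0,-0.01,0,0,0],[0,0,0,0,0,0]])

```text
time_s: 12.88
eef_pos: [0.5326, -0.3405, 0.0611]
eef_rot: [-1.571, -0.004, -0.335]
contact_force: [-0.3, 0.4, -3.5]
gripper_width: 0.527
```

```bash
python3 d.py .53 -.34 .0547 -.336
```

```text
t 12.88 pos [ 0.5326 -0.3405  0.0611] rot [-1.5715 -0.0037 -0.3346] F [-0.3  0.4 -3.5] T [ 0.02 -0.03 -0.01] w 0.527 q6 -0.23
delta [-0.0052  0.0011 -0.0129] [ 0.0006  0.001  -0.0005]
```

Gentle touch-down in small steps, watching the force.

Request:
move_arm(targets=[[0,0,-0.004,0,0.001,0],[0,0,-0.004,0,0,0],[0,0,-0.003,0,0,0],[0,0,0,0,0,0]])

```text
time_s: 13.38
eef_pos: [0.5332, -0.3408, 0.0562]
eef_rot: [-1.573, -0.002, -0.334]
contact_force: [0.0, 0.4, -3.6]
gripper_width: 0.535
```

```bash
python3 d.py .53 -.34 .0547 -.336
```

```text
t 13.38 pos [ 0.5332 -0.3408  0.0562] rot [-1.5729 -0.0022 -0.3344] F [ 0.   0.4 -3.6] T [ 0.03 -0.    0.05] w 0.535 q6 -0.23
delta [-0.0065  0.0016 -0.0029] [ 0.0009  0.0004 -0.0005]
```

Request:
move_arm(targets=[[0,0,-0.002,0,0,0],[0,0,-0.002,0,0,0],[0,0,-0.002,0,0,0]])

```text
time_s: 13.75
eef_pos: [0.5334, -0.3409, 0.0547]
eef_rot: [-1.573, -0.003, -0.334]
contact_force: [-2.3, 0.8, 4.6]
gripper_width: 0.531
```

```bash
python3 d.py .53 -.34 .0547 -.336
```

```text
t 13.75 pos [ 0.5334 -0.3409  0.0547] rot [-1.573  -0.0032 -0.3344] F [-2.3  0.8  4.6] T [ 0.52  0.58 -0.  ] w 0.531 q6 -0.23
delta [-0.0067  0.0019  0.0001] [ 0.001   0.0007 -0.0005]
```

Request:
move_arm(targets=[[0,0,0,0,0,0],[0,0,0,0,0,0],[0,0,0,0,0,0],[0,0,0,0,0,0],[0,0,0,0,0,0],[0,0,0,0,0,0]], jaw=-1)

```text
time_s: 14.5
eef_pos: [0.5351, -0.342, 0.056]
eef_rot: [-1.574, -0.008, -0.334]
contact_force: [0.6, -0.7, 1.1]
gripper_width: 1.002
```

```bash
python3 d.py .5334 -.3409 .0547 -.336;  python3 - <<'E'
from h import *
cv2.imwrite('pics/w8.png',bot.camera('wrist'))
im=bot.camera('side');cv2.imwrite('pics/s8.png',cv2.resize(im[260:410,200:360],(640,600)))
E
```

```text
t 14.5 pos [ 0.5351 -0.342   0.056 ] rot [-1.5742 -0.0078 -0.3344] F [ 0.6 -0.7  1.1] T [-0.03  0.04  0.01] w 1.002 q6 -0.23
delta [-0.0034  0.0022 -0.0026] [ 0.0019  0.002  -0.0005]
```

View pics/w8.png

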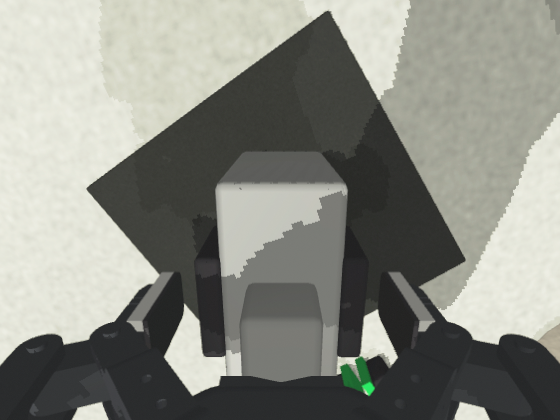

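View pics/s8.png

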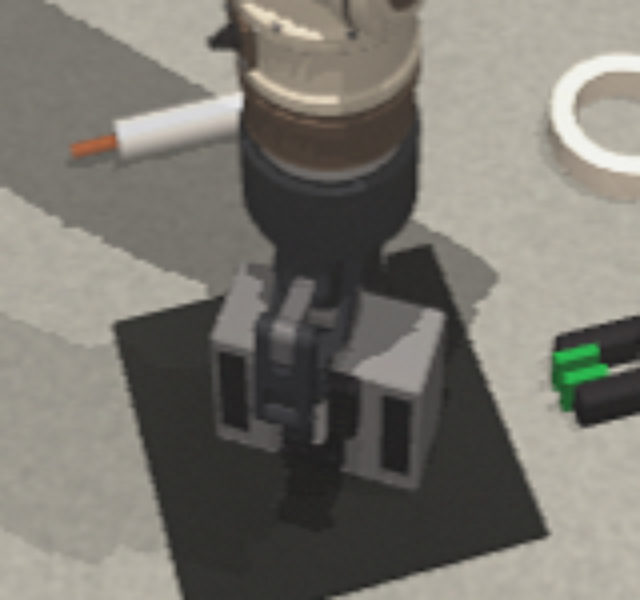

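Request:
move_arm(targets=[[0,0,0.02,0.001,0.002,0],[0,0,0.02,0,0,0],[0,0,0.02,0,0,0],[0,0,0.02,0,0,0],[0,0,0.03,0,0,0],[0,0,0.03,0,0,0],[0,0,0.04,0,0,0],[0,0,0.04,0,0,0],[0,0,0.04,0,0,0],[0,0,0,0,0,0]])

```text
time_s: 15.85
eef_pos: [0.5359, -0.3425, 0.1978]
eef_rot: [-1.575, -0.006, -0.334]
contact_force: [0.3, 0.4, -0.0]
gripper_width: 0.999
```

```bash
python3 d.py .530 -.341 .12 -.336;  python3 - <<'E'
from h import *
i=bot.camera_info('wrist'); im=bot.camera('wrist'); np.save('w9T.npy',i['T'])
print([(world(i,r['position']).round(4),round(r['conf'],2)) for r in bot.find_in('wrist','pack_grip')])
c,s=np.cos(-.336),np.sin(-.336)
cv2.imwrite('pics/w9raw.png',im)
def W(p): p=np.array(p,float); return np.c_[.530+c*p[:,0]-s*p[:,1],-.341+s*p[:,0]+c*p[:,1],.004+p[:,2]]
for z,a,b,col in((84,50,23,(0,0,255)),(108,13,13,(0,255,0)),(84,22,32,(255,0,0))):
    q=np.array([(a,b,z),(a,-b,z),(-a,-b,z),(-a,b,z)])/1000
    cv2.polylines(im,[(proj(i,W(q))).round().astype(int).reshape(-1,1,2)],True,col,1)
cv2.imwrite('pics/w9.png',im)
E
```

```text
t 15.85 pos [ 0.5359 -0.3425  0.1978] rot [-1.5746 -0.0057 -0.3344] F [ 0.3  0.4 -0. ] T [-0.04  0.02  0.  ] w 0.999 q6 -0.23
delta [-0.0118  0.0031 -0.1555] [ 0.0017  0.0013 -0.0005]
[(array([ 0.5249, -0.3406,  0.0887]), 0.8)]
```

View pics/w9.png

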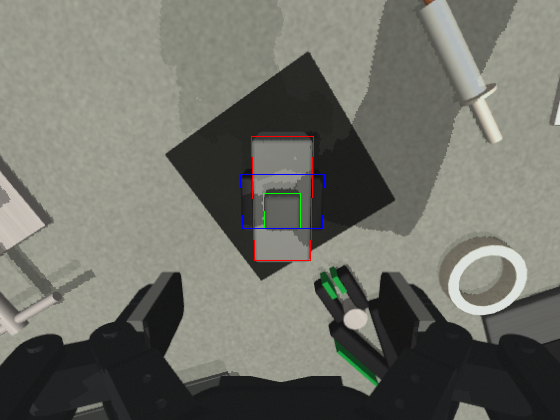

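Request:
move_arm(targets=[[-0.0115,0.003,-0.03,0.0015,0.0013,-0.0005],[0,0,-0.04,0,0,0],[0,0,-0.04,0,0,0],[0,0,-0.025,0,0,0],[0,0,0,0,0,0]])

```text
time_s: 16.58
eef_pos: [0.5258, -0.3383, 0.1203]
eef_rot: [-1.568, 0.013, -0.336]
contact_force: [-0.4, 0.2, 0.0]
gripper_width: 0.999
```

```bash
python3 d.py .530 -.341 .091 -.336
```

```text
t 16.57 pos [ 0.5258 -0.3383  0.1203] rot [-1.5681  0.0134 -0.336 ] F [-0.4  0.2  0. ] T [-0.02 -0.02  0.05] w 0.999 q6 -0.24
delta [ 0.0084 -0.0054 -0.0585] [-0.0022 -0.0037 -0.    ]
```

Request:
move_arm(targets=[[0.0084,-0.0054,-0.01,-0.0022,-0.0037,0],[0,0,-0.01,0,0,0],[0,0,-0.01,0,0,0],[0,0,-0.01,0,0,0],[0,0,0,0,0,0]])

```text
time_s: 17.2
eef_pos: [0.5314, -0.3419, 0.1008]
eef_rot: [-1.572, -0.004, -0.336]
contact_force: [-0.5, 0.2, -0.7]
gripper_width: 0.998
```

```bash
python3 d.py .530 -.341 .091 -.336
```

```text
t 17.2 pos [ 0.5314 -0.3419  0.1008] rot [-1.5718 -0.0041 -0.336 ] F [-0.5  0.2 -0.7] T [-0.03  0.05  0.  ] w 0.998 q6 -0.24
delta [-0.0027  0.0017 -0.0196] [ 0.0007  0.0011 -0.    ]
```

Request:
move_arm(targets=[[-0.0025,0.0017,-0.009,0.0007,0.0011,0],[0,0,-0.008,0,0,0],[0,0,0,0,0,0]])

```text
time_s: 17.58
eef_pos: [0.5302, -0.341, 0.092]
eef_rot: [-1.571, -0.0, -0.336]
contact_force: [-0.4, 0.2, 0.0]
gripper_width: 1.003
```

```bash
python3 d.py .530 -.341 .091 -.336;  python3 - <<'E'
from h import *
cv2.imwrite('pics/w10.png',bot.camera('wrist'))
im=bot.camera('side');cv2.imwrite('pics/s10.png',cv2.resize(im[260:410,200:360],(640,600)))
E
```

```text
t 17.57 pos [ 0.5302 -0.341   0.092 ] rot [-1.5709e+00 -3.0000e-04 -3.3600e-01] F [-0.4  0.2  0. ] T [ 0.02  0.02 -0.01] w 1.003 q6 -0.24
delta [-0.0003  0.0001 -0.002 ] [0.0001 0.0001 0.    ]
```

View pics/w10.png

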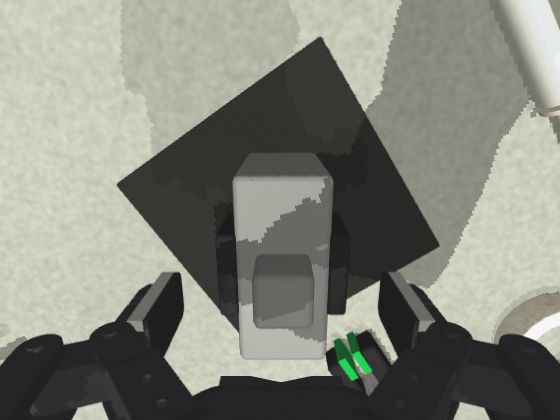

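View pics/s10.png

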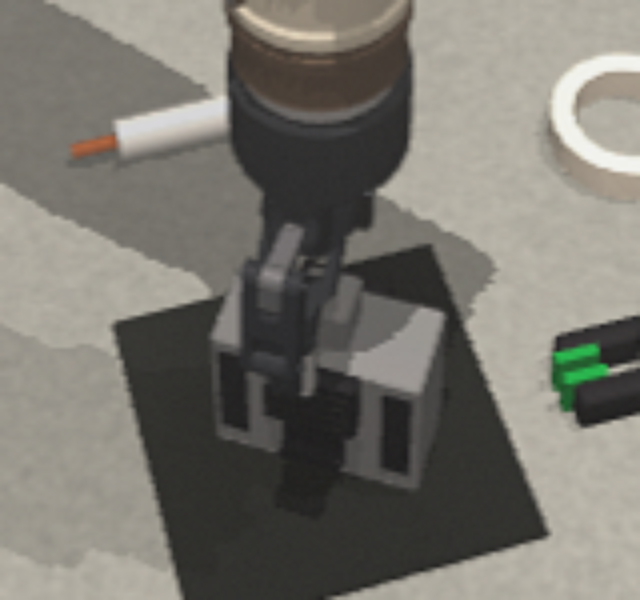

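Request:
move_arm(targets=[[0,0,0,0,0,0],[0,0,0,0,0,0],[0,0,0,0,0,0],[0,0,0,0,0,0],[0,0,0,0,0,0],[0,0,0,0,0,0],[0,0,0,0,0,0],[0,0,0,0,0,0]], jaw=1, grip_force=50)

```text
time_s: 18.68
eef_pos: [0.5309, -0.3412, 0.093]
eef_rot: [-1.571, -0.002, -0.336]
contact_force: [0.4, 0.4, 1.1]
gripper_width: 0.289
```

```bash
python3 d.py .530 -.341 .091 -.336;  python3 - <<'E'
from h import *
cv2.imwrite('pics/w11.png',bot.camera('wrist'))
E
```

```text
t 18.68 pos [ 0.5309 -0.3412  0.093 ] rot [-1.571  -0.0021 -0.3357] F [0.4 0.4 1.1] T [ 0.05  0.07 -0.02] w 0.289 q6 -0.24
delta [-0.0018  0.0003 -0.0041] [ 0.0003  0.0006 -0.0001]
```

View pics/w11.png

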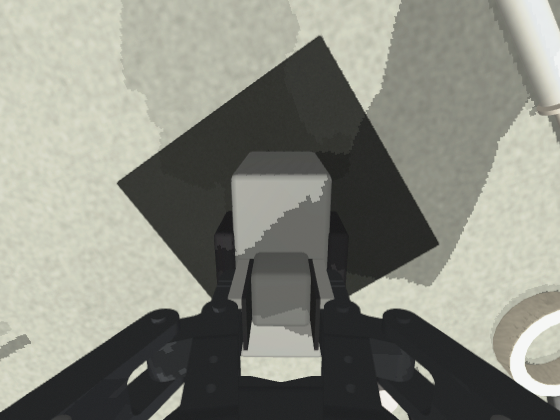

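Request:
move_arm(targets=[[0,0,0.01,0,0,0],[0,0,0.015,0,0,0],[0,0,0.03,0,0,0],[0,0,0.05,0,0,0],[0,0,0.06,0,0,0],[0,0,0.06,0,0,0],[0,0,0.04,0,0,0],[0,0,0,0,0,0]])

```text
time_s: 19.73
eef_pos: [0.5289, -0.3404, 0.2326]
eef_rot: [-1.571, -0.0, -0.336]
contact_force: [0.2, 0.4, -3.3]
gripper_width: 0.29
```

```bash
python3 d.py .516 .0055 .24 -.336;  python3 - <<'E'
from h import *
cv2.imwrite('pics/w12.png',bot.camera('wrist'))
E
```

```text
t 19.73 pos [ 0.5289 -0.3404  0.2326] rot [-1.5712e+00 -1.0000e-04 -3.3610e-01] F [ 0.2  0.4 -3.3] T [-0.01 -0.03 -0.03] w 0.29 q6 -0.24
delta [-0.0257  0.6918  0.0149] [ 0.0001 -0.      0.    ]
```

View pics/w12.png

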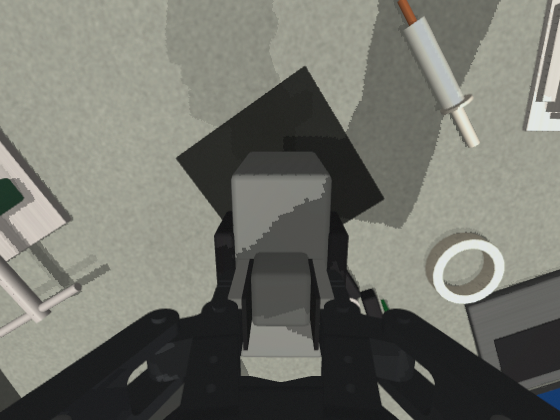

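Request:
move_arm(targets=[[0,0.03,0.003,0,0,0],[-0.003,0.06,0.003,0,0,0],[-0.003,0.08,0.003,0,0,0],[-0.003,0.08,0.003,0,0,0],[-0.003,0.08,0,0,0,0],[-0.003,0.06,0,0,0,0],[-0.003,0.04,0,0,0,0],[0,0.02,0,0,0,0],[0,0,0,0,0,0]])

```text
time_s: 20.9
eef_pos: [0.5107, -0.0993, 0.227]
eef_rot: [-1.567, 0.023, -0.333]
contact_force: [0.3, -0.1, -2.6]
gripper_width: 0.291
```

```bash
python3 - <<'E'
from h import *
i=bot.camera_info('wrist'); im=bot.camera('wrist'); np.save('w13T.npy',i['T']); cv2.imwrite('pics/w13.png',im)
i=bot.camera_info('top'); im=bot.camera('top'); cv2.imwrite('pics/t13.png',im[150:300,180:420].repeat(3,0).repeat(3,1))
E
python3 d.py .516 .0055 .24 -.336
```

```text
t 21.0 pos [ 0.5109 -0.1004  0.2272] rot [-1.5671  0.0224 -0.3343] F [ 1.  -0.8 -3.6] T [-0.01  0.01 -0.01] w 0.295 q6 0.14
delta [0.0102 0.2117 0.0257] [-0.0035 -0.0063 -0.0005]
```

View pics/w13.png

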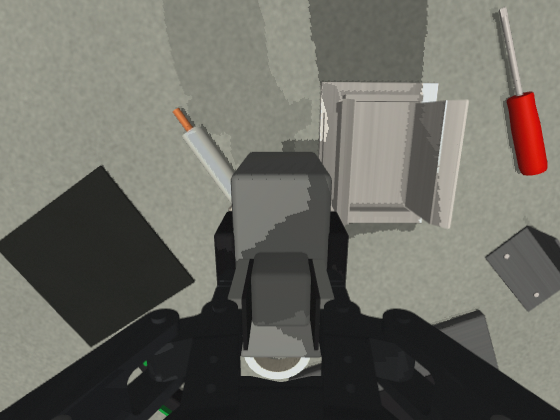

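```bash
cat > ov.py <<'E'
from h import *
def draw(imf,i,x,y,yaw,crop,out,sc):
    im=cv2.imread(imf) if isinstance(imf,str) else imf
    x0,y0,x1,y1=crop
    a=cv2.resize(im[y0:y1,x0:x1],None,fx=sc,fy=sc,interpolation=cv2.INTER_CUBIC)
    a=cv2.convertScaleAbs(a,alpha=1.0)
    c,s=np.cos(yaw),np.sin(yaw)
    for z,A,B,col in((8,56,38,(0,0,255)),(8,75,59,(0,200,0)),(78,56,38,(255,0,0)),(18,56,38,(0,255,255))):
        p=np.array([(A,B,z),(A,-B,z),(-A,-B,z),(-A,B,z)])/1000
        P=np.c_[x+c*p[:,0]-s*p[:,1],y+s*p[:,0]+c*p[:,1],p[:,2]]
        uv=(proj(i,P)+.5-[x0,y0])*sc-.5
        cv2.polylines(a,[uv.round().astype(int).reshape(-1,1,2)],True,col,1)
    cv2.imwrite(out,a)
if __name__=='__main__':
    i=bot.camera_info('wrist'); i['T']=np.load('w13T.npy')
    cv2.imwrite('pics/w13z.png',cv2.convertScaleAbs(cv2.resize(cv2.imread('pics/w13.png')[65:245,305:485],(600,600),interpolation=cv2.INTER_CUBIC),alpha=1.2))
    draw('pics/w13.png',i,.516,.0055,-.336,(305,65,485,245),'pics/w13o.png',600/180)
    t=bot.camera_info('top')
    draw('pics/top0.png',t,.516,.0055,-.336,(250,190,340,280),'pics/t0o.png',600/90)
E
python3 ov.py
```

```text
(no output)
```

View pics/w13z.png

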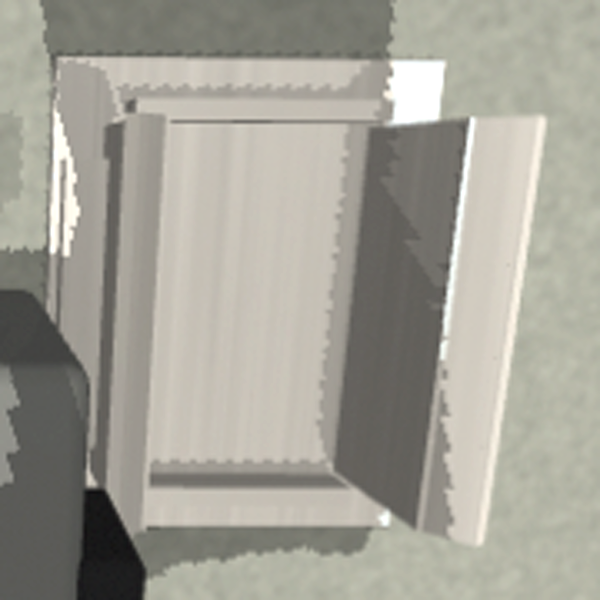

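View pics/w13o.png

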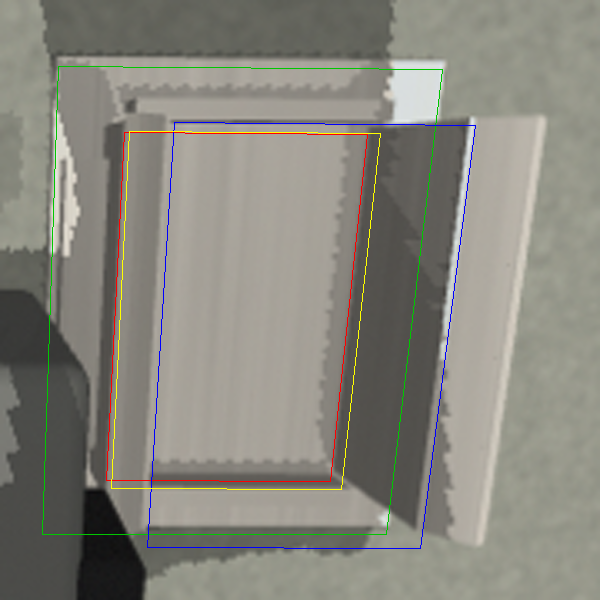

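View pics/t0o.png

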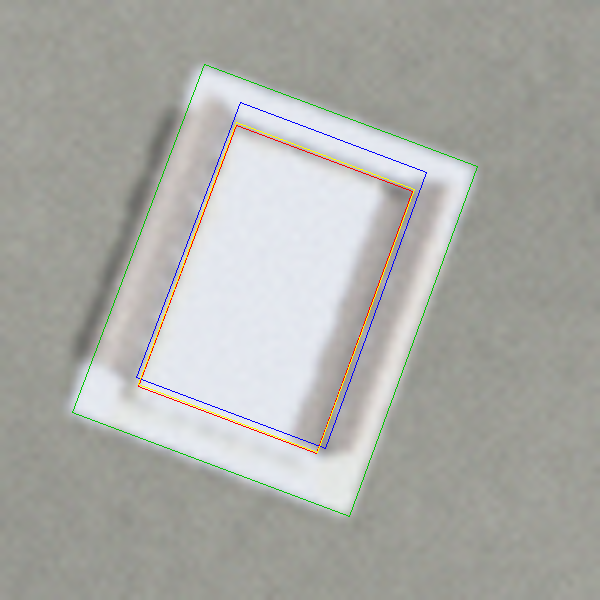

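```bash
cat > ov2.py <<'E'
from h import *
from ov import draw
from scipy.spatial.transform import Rotation as R
i=bot.camera_info('wrist'); i['T']=np.load('w13T.npy')
im=cv2.imread('pics/w13.png'); sc=3.0;x0,y0=190,130
a=cv2.resize(im[130:370,190:400],None,fx=2.5,fy=2.5,interpolation=cv2.INTER_CUBIC); sc=2.5
rot=R.from_euler('xyz',[-1.567,.0228,-.334]); tcp=np.array([.5109,-.0999,.2272])
R0=R.from_euler('xyz',[-np.pi/2,0,0]) # tool for pack axes aligned
M=(rot*R0.inv()).as_matrix()
for z,A,B,col in((84,50,23,(0,0,255)),(108,13,13,(0,255,0)),(84,22,32,(255,0,0))):
    p=np.array([(A,B,z),(A,-B,z),(-A,-B,z),(-A,B,z)])/1000-[0.0,0,.089]
    uv=(proj(i,p@M.T+tcp)+.5-[x0,y0])*sc-.5
    cv2.polylines(a,[uv.round().astype(int).reshape(-1,1,2)],True,col,1)
cv2.imwrite('pics/w13p.png',a)
draw('pics/w13.png',i,.513,.006,-.336,(305,65,485,245),'pics/w13o2.png',600/180)
E
python3 ov2.py
```

```text
(no output)
```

View pics/w13p.png

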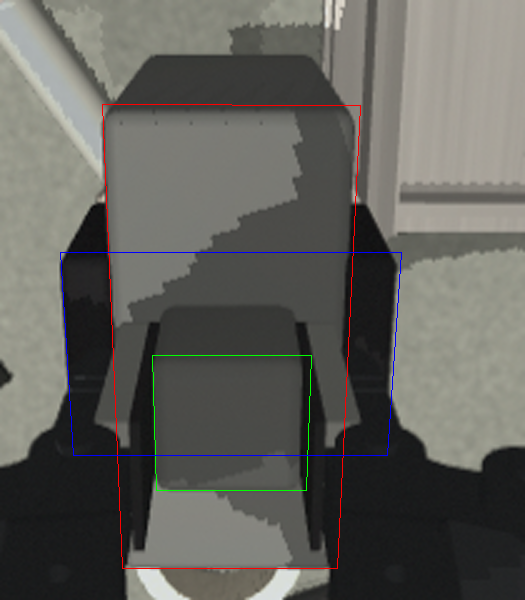

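View pics/w13o2.png

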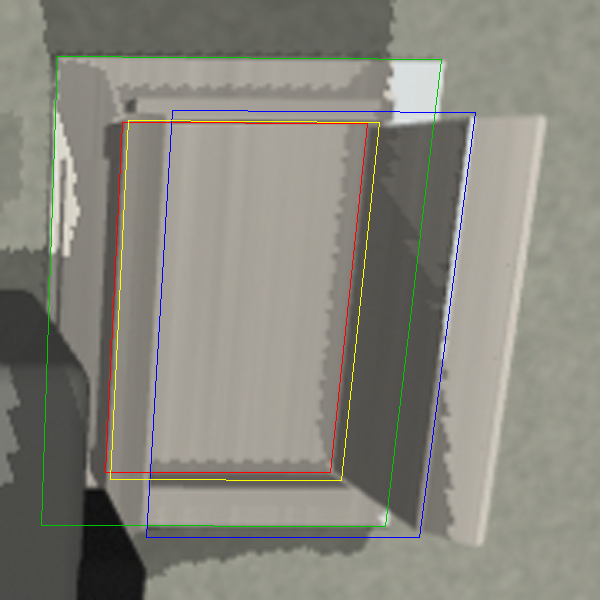

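Request:
move_arm(targets=[[0,0.02,0,-0.0015,-0.003,0],[0,0.04,0,-0.0015,-0.003,0],[0.002,0.05,0,0,0,0],[0.002,0.05,0,0,0,0],[0.001,0.04,0,0,0,0],[0,0.01,0,0,0,0],[0,0,0,0,0,0]])

```text
time_s: 21.88
eef_pos: [0.5135, 0.005, 0.2268]
eef_rot: [-1.57, -0.001, -0.343]
contact_force: [-0.2, -0.2, -3.4]
gripper_width: 0.294
```

```bash
python3 d.py .5135 .0065 .22 -.336
```

```text
t 21.88 pos [0.5135 0.005  0.2268] rot [-1.5696e+00 -1.4000e-03 -3.4300e-01] F [-0.2 -0.2 -3.4] T [-0.01  0.04 -0.05] w 0.294 q6 0.35
delta [-0.      0.003  -0.0136] [-0.0002  0.0006  0.0022]
```

Descend to the pack's underside just above the cheeks (TCP ≈ 0.185) and check.

Request:
move_arm(targets=[[0,0.003,-0.015,0,0.0006,0.002],[0,0,-0.025,0,0,0],[0,0,-0.025,0,0,0],[0,0,-0.01,0,0,0],[0,0,0,0,0,0]])

```text
time_s: 22.5
eef_pos: [0.5126, 0.0042, 0.1853]
eef_rot: [-1.572, 0.003, -0.34]
contact_force: [0.2, -0.1, -3.8]
gripper_width: 0.293
```

```bash
python3 d.py .5135 .0065 .18 -.336; python3 - <<'E'
from h import *
cv2.imwrite('pics/w14.png',bot.camera('wrist'))
im=bot.camera('side');cv2.imwrite('pics/s14.png',cv2.resize(im[140:290,180:340],(640,600)))
E
```

```text
t 22.5 pos [0.5126 0.0042 0.1853] rot [-1.5718  0.0027 -0.3399] F [ 0.2 -0.1 -3.8] T [0.02 0.01 0.05] w 0.293 q6 0.35
delta [ 0.0018  0.0046 -0.0106] [ 0.     -0.0009  0.0012]
```

View pics/w14.png

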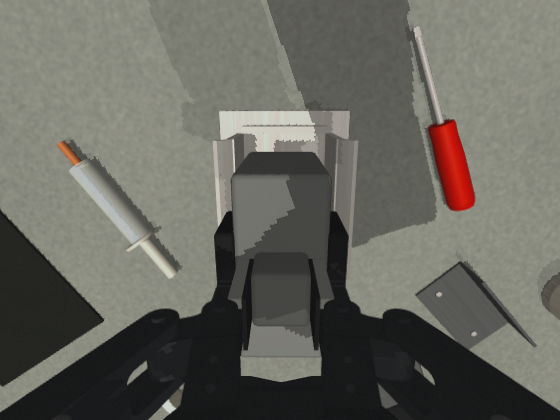

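View pics/s14.png

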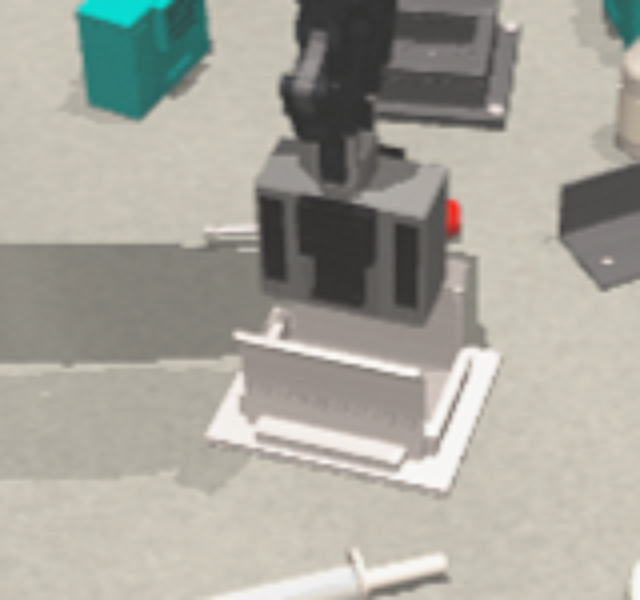

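Request:
move_arm(targets=[[0.0018,0.0046,0,0,-0.0009,0.0012],[0,0,0,0,0,0]])

```text
time_s: 22.85
eef_pos: [0.5147, 0.0068, 0.1869]
eef_rot: [-1.57, -0.003, -0.336]
contact_force: [-0.5, -0.1, -3.6]
gripper_width: 0.292
```

```bash
python3 d.py .5135 .0065 .18 -.336
```

```text
t 22.85 pos [0.5147 0.0068 0.1869] rot [-1.5697 -0.0032 -0.3357] F [-0.5 -0.1 -3.6] T [-0.    0.02 -0.02] w 0.292 q6 0.35
delta [-0.0024 -0.0007 -0.0139] [-0.      0.0011 -0.0001]
```

Request:
move_arm(targets=[[-0.0015,0,-0.015,0,0.001,0],[0,0,-0.015,0,0,0],[0,0,-0.015,0,0,0],[0,0,-0.015,0,0,0],[0,0,0,0,0,0]])

```text
time_s: 23.48
eef_pos: [0.5135, 0.0069, 0.1544]
eef_rot: [-1.571, 0.001, -0.335]
contact_force: [0.4, -0.1, -3.2]
gripper_width: 0.296
```

```bash
python3 d.py .5135 .0065 .12 -.336; python3 - <<'E'
from h import *
i=bot.camera_info('wrist');im=bot.camera('wrist');cv2.imwrite('pics/w15.png',im)
np.save('w15T.npy',i['T'])
E
```

```text
t 23.48 pos [0.5135 0.0069 0.1544] rot [-1.5711e+00  7.0000e-04 -3.3550e-01] F [ 0.4 -0.1 -3.2] T [ 0.04  0.03 -0.03] w 0.296 q6 0.35
delta [ 0.0001 -0.0008 -0.0688] [ 0.     -0.0002 -0.0002]
```

View pics/w15.png

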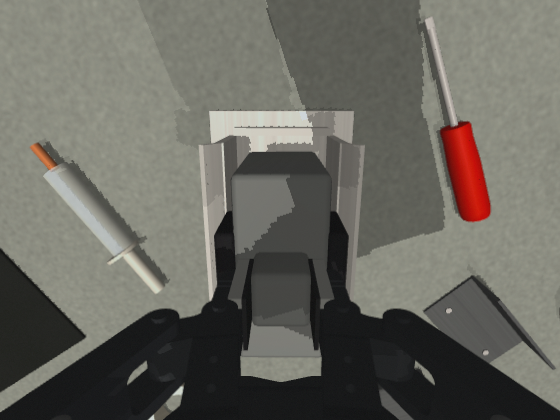

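Request:
move_arm(targets=[[0,0,-0.015,0,0,0],[0,0,-0.015,0,0,0],[0,0,-0.015,0,0,0],[0,0,-0.015,0,0,0],[0,0,-0.015,0,0,0],[0,0,0,0,0,0]])

```text
time_s: 24.28
eef_pos: [0.5139, 0.0069, 0.1147]
eef_rot: [-1.571, -0.0, -0.335]
contact_force: [-0.3, -0.3, -3.3]
gripper_width: 0.29
```

```bash
python3 d.py .5135 .0065 .097 -.336; python3 - <<'E'
from h import *
i=bot.camera_info('wrist');im=bot.camera('wrist');cv2.imwrite('pics/w16.png',im)
im=bot.camera('side');cv2.imwrite('pics/s16.png',cv2.resize(im[140:290,180:340],(640,600)))
E
```

```text
t 24.27 pos [0.5139 0.0069 0.1147] rot [-1.5707e+00 -3.0000e-04 -3.3550e-01] F [-0.3 -0.3 -3.3] T [ 0.03  0.06 -0.03] w 0.29 q6 0.35
delta [-0.0007 -0.0008 -0.0355] [ 0.      0.0001 -0.0002]
```

View pics/w16.png

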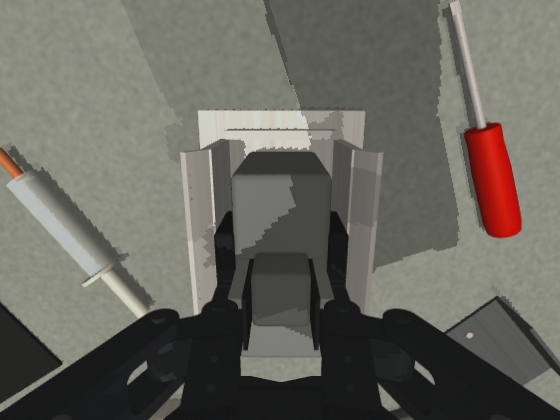

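View pics/s16.png

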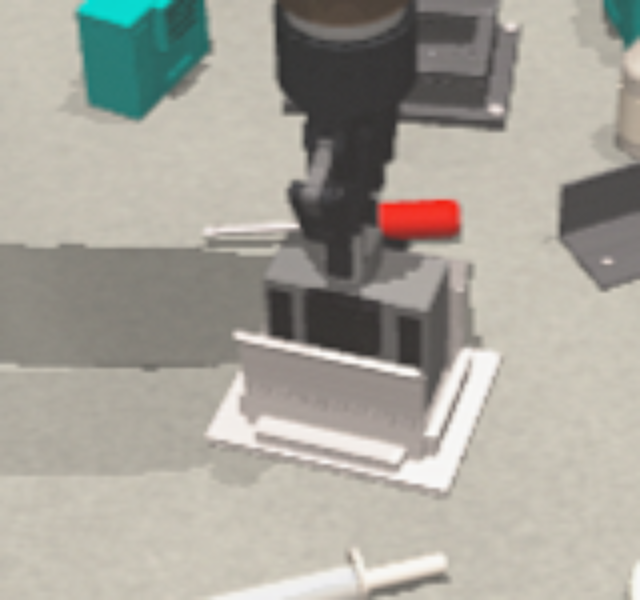

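```bash
python3 - <<'E'
import cv2
im=cv2.imread('pics/w16.png')[95:195,200:370]; cv2.imwrite('pics/w16z.png',cv2.convertScaleAbs(cv2.resize(im,None,fx=4.7,fy=4.7,interpolation=cv2.INTER_CUBIC),alpha=1.1))
E
```

```text
(no output)
```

View pics/w16z.png

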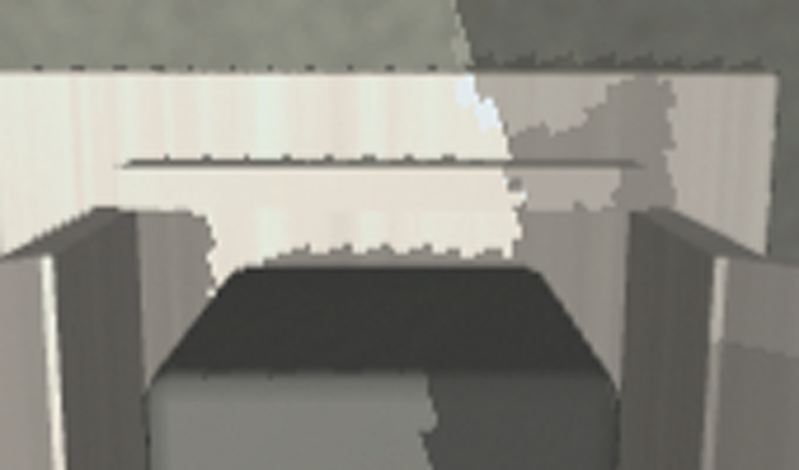

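Request:
move_arm(targets=[[-0.003,0.001,-0.006,0,0,0],[0,0,-0.006,0,0,0],[0,0,-0.006,0,0,0],[0,0,-0.005,0,0,0],[0,0,0,0,0,0]])

```text
time_s: 25.0
eef_pos: [0.5135, 0.0075, 0.104]
eef_rot: [-1.57, -0.003, -0.335]
contact_force: [0.8, -0.0, -3.6]
gripper_width: 0.292
```

```bash
python3 d.py .5125 .007 .097 -.336
```

```text
t 25.0 pos [0.5135 0.0075 0.104 ] rot [-1.5696 -0.0034 -0.3354] F [ 0.8 -0.  -3.6] T [ 0.02 -0.02 -0.04] w 0.292 q6 0.35
delta [-0.0021 -0.001  -0.0141] [-0.      0.0012 -0.0002]
```

Request:
move_arm(targets=[[-0.002,-0.001,-0.004,0,0.001,0],[0,0,-0.004,0,0,0],[0,0,-0.004,0,0,0],[0,0,0,0,0,0]])

```text
time_s: 25.5
eef_pos: [0.5126, 0.0069, 0.0977]
eef_rot: [-1.571, -0.0, -0.336]
contact_force: [0.2, -0.4, -3.7]
gripper_width: 0.293
```

```bash
python3 d.py .5125 .007 .097 -.336
```

```text
t 25.5 pos [0.5126 0.0069 0.0977] rot [-1.5706e+00 -5.0000e-04 -3.3550e-01] F [ 0.2 -0.4 -3.7] T [-0.08 -0.02  0.  ] w 0.293 q6 0.35
delta [-0.0002  0.0002 -0.0014] [-0.      0.0002 -0.0001]
```

Request:
move_arm(targets=[[0,0,-0.002,0,0,0],[0,0,-0.002,0,0,0],[0,0,0,0,0,0]])

```text
time_s: 25.88
eef_pos: [0.513, 0.0071, 0.0971]
eef_rot: [-1.57, -0.002, -0.335]
contact_force: [0.4, 0.5, -4.4]
gripper_width: 0.293
```

```bash
python3 d.py .5125 .007 .097 -.336; python3 - <<'E'
from h import *
i=bot.camera_info('wrist');im=bot.camera('wrist')[95:195,200:370]; cv2.imwrite('pics/w17z.png',cv2.convertScaleAbs(cv2.resize(im,None,fx=4.7,fy=4.7,interpolation=cv2.INTER_CUBIC),alpha=1.1))
im=bot.camera('side');cv2.imwrite('pics/s17.png',cv2.resize(im[140:290,180:340],(640,600)))
E
```

```text
t 25.88 pos [0.513  0.0071 0.0971] rot [-1.5698 -0.0019 -0.3354] F [ 0.4  0.5 -4.4] T [ 0.06  0.02 -0.04] w 0.293 q6 0.35
delta [-0.001  -0.0002 -0.0003] [-0.0001  0.0007 -0.0002]
```

View pics/w17z.png

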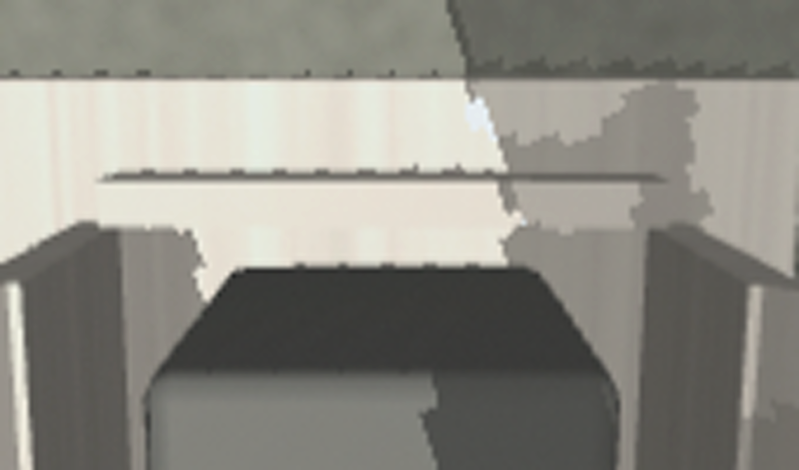

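View pics/s17.png

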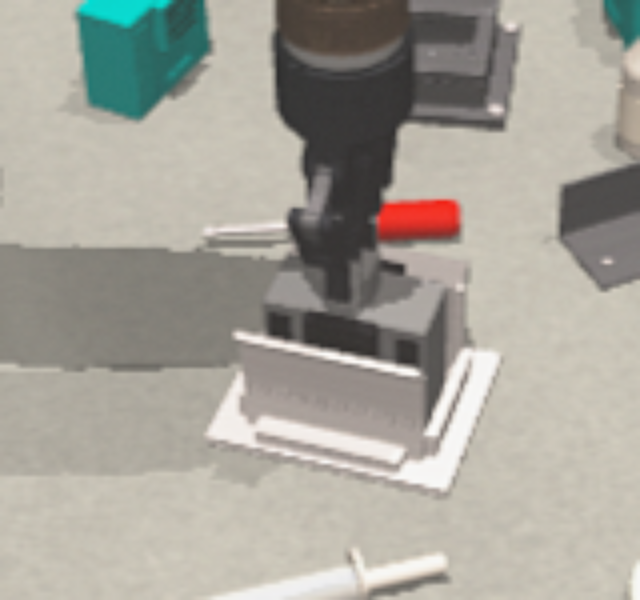

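Request:
move_arm(targets=[[-0.001,0,-0.002,0,0.0007,0],[0,0,-0.002,0,0,0],[0,0,-0.002,0,0,0]])

```text
time_s: 26.35
eef_pos: [0.5132, 0.0073, 0.097]
eef_rot: [-1.57, -0.002, -0.335]
contact_force: [-2.9, 0.4, 5.2]
gripper_width: 0.291
```

```bash
python3 d.py .5125 .007 .097 -.336
```

```text
t 26.35 pos [0.5132 0.0073 0.097 ] rot [-1.5696 -0.0021 -0.3353] F [-2.9  0.4  5.2] T [-0.16  0.8  -0.09] w 0.291 q6 0.35
delta [-0.0014 -0.0006  0.0001] [-0.0001  0.0008 -0.0002]
```

Request:
move_arm(targets=[[0,0,0,0,0,0],[0,0,0,0,0,0],[0,0,0,0,0,0],[0,0,0,0,0,0],[0,0,0,0,0,0]], jaw=-0.2)

```text
time_s: 26.98
eef_pos: [0.5145, 0.0072, 0.0972]
eef_rot: [-1.569, -0.005, -0.335]
contact_force: [-1.2, 0.0, 0.3]
gripper_width: 0.597
```

```bash
python3 d.py .5125 .007 .097 -.336; python3 - <<'E'
from h import *
cv2.imwrite('pics/w18.png',bot.camera('wrist'))
E
```

```text
t 26.98 pos [0.5145 0.0072 0.0972] rot [-1.5688 -0.0045 -0.3353] F [-1.2  0.   0.3] T [-0.01 -0.01 -0.01] w 0.597 q6 0.35
delta [-0.0041 -0.0004 -0.0005] [-0.0001  0.0016 -0.0002]
```

View pics/w18.png

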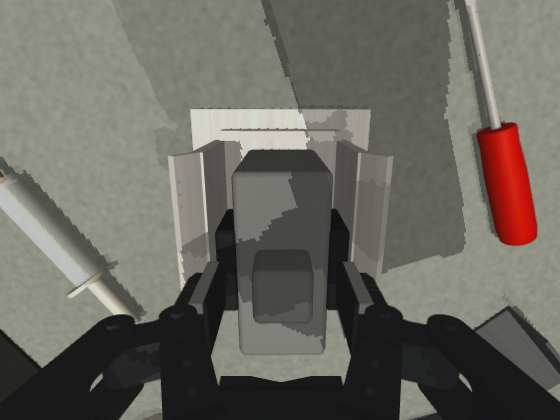

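Released; raise straight up.

Request:
move_arm(targets=[[0,0,0.01,0,0,0],[0,0,0.02,0,0,0],[0,0,0.03,0,0,0],[0,0,0.04,0,0,0],[0,0,0.06,0,0,0],[0,0,0.06,0,0,0],[0,0,0.06,0,0,0],[0,0,0.06,0,0,0],[0,0,0,0,0,0]])

```text
time_s: 28.15
eef_pos: [0.5143, 0.0072, 0.2785]
eef_rot: [-1.567, -0.009, -0.335]
contact_force: [0.1, -0.2, -0.4]
gripper_width: 0.597
```

```bash
python3 d.py .5125 .007 .097 -.336; cat > fin.py <<'E'
from h import *
i=bot.camera_info('wrist');im=bot.camera('wrist')
c,s=np.cos(-.336),np.sin(-.336)
x,y=.5135,.0065
for z,A,B,col in((92,50,23,(0,0,255)),(116,13,13,(0,255,0)),(26,56,38,(0,255,255))):
    p=np.array([(A,B,z),(A,-B,z),(-A,-B,z),(-A,B,z)])/1000
    P=np.c_[x+c*p[:,0]-s*p[:,1],y+s*p[:,0]+c*p[:,1],p[:,2]]
    cv2.polylines(im,[proj(i,P).round().astype(int).reshape(-1,1,2)],True,col,1)
cv2.imwrite('pics/w19.png',im)
im=bot.camera('side');cv2.imwrite('pics/s19.png',im)
E
python3 fin.py
```

```text
t 28.15 pos [0.5143 0.0072 0.2785] rot [-1.567  -0.0095 -0.3353] F [ 0.1 -0.2 -0.4] T [ 0.03 -0.05 -0.08] w 0.597 q6 0.35
delta [-0.0035 -0.0005 -0.3629] [-0.0002  0.0033 -0.0002]
```

View pics/w19.png

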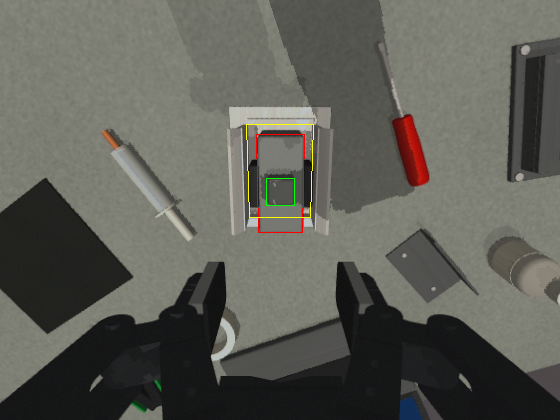

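View pics/s19.png

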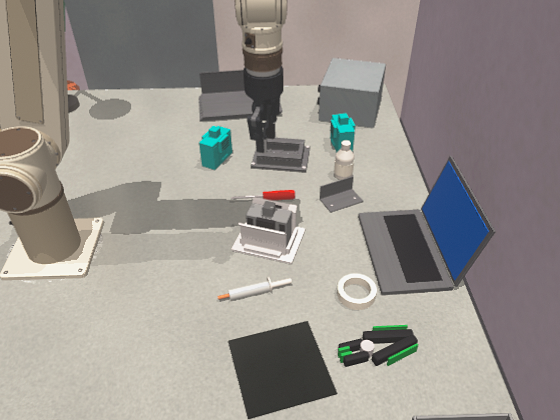

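```bash
python3 -c "
from rig import bot
print(bot.close_job())"
```

```text
the job is handed in; nothing more can be done
None
```

The pack is standing upright in the storage cradle, between the cheeks, and I handed the job in at about 28 s of the 61 s allowed. No verdict was reported.

**What I did:**
1. I pinched both tabs and lifted the pack straight out of the power base.
2. I stood it on the rubber mat and let go fully.
3. I took it again by the top grip and lowered it into the cradle in small steps until the floor carried it.
4. I opened the gripper and raised it clear.

**Last checks:**
- **Seating:** the pack met the cradle floor at a tool height of 0.097 m, as predicted, with the force reading at about 5 N. Its outline afterwards matches a pack standing fully down and centred.
- **Letting go:** the gripper is clear of everything and the contact force reads about 0.
- **Other things on the bench:** in the side picture the bystanders and the turquoise look-alikes look unmoved, by eye only.

**What disagreed:** the top and wrist cameras differed by about 2–3 mm in x on where the pack and the cradle are. I went by the wrist camera, and a late close-up made me shift 1–2 mm more to even the end gaps. The reported jaw opening on the tabs was about 45 mm, not the 50 mm given, but the tabs looked fully in and the pack came free.

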